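# Front the chocolate bars on the counter stand

## Robot

A 6-joint arm with a two-finger parallel gripper is mounted at the origin on a cart in front of the work surface, level with it; the furniture and walls round the work are solid. World frame = base frame: x ahead of the robot, y to its left, z up, the work surface at z = 0. Lengths are in mm, angles in rad, forces in N, time in s.
With the tool pointing down it reaches from about 350 to 875 mm from the base axis. Payload 4.2 kg.
Tool frame: the origin (TCP) lies at the very end of the fingers, on their centre line; the grasp point (between the pads) lies 19 mm behind it; z points along the fingers, y is the line along which they close (so a half turn about z gives the same grasp; the last joint's range is limited). The gripper opens to 85 mm and grips with 20 to 120 N. Pads are 22 mm wide; open, the fingers measure 114 mm over their backs; the gripper's body (76 mm by 85 mm) begins 54 mm behind the grasp point. The pads swing forward as they close: fully open they stand 13 mm farther back than shut.
Start: joints at [1.473, 0.385, 0.008, 0, -1.194, -0.259], TCP at [218.266, 585.627, 231.312] pointing down, gripper open.
Joint ranges: [-3.14, 3.14], [-1.21, 2.06], [-1.07, 1.41], [-3.16, 2.05], [-2.99, -0.16], [-3.1, 3.1]. Speed limits (rad/s): [2.79, 2.79, 3.14, 3.14, 3.14, 3.14].

## Interface

Orientations are given as a unit quaternion [x, y, z, w].
In Python, from bench import arm, viewer gives the robot as it stands. The module is installed in compiled form; this text tells all that it offers.
- The arm moves only by the shell command python3 -m jog 'ROWS' [OPENING]. ROWS is rows parted by semicolons, their numbers by spaces, 1 to 10 of them, each of 6 numbers: dx, dy, dz in mm, then a rotation vector rx, ry, rz in rad; each row is the pose to reach, as a shift and turn from the pose commanded when the command began, along the tool's axes at that moment; what a row does not reach only later rows make up. A row lasts 1/10 s, in which the tool goes at most 50 mm and 0.15 rad, less where a joint would pass 70% of its speed; a pose out of reach is approached as far as the arm can. OPENING is the finger opening in mm, set as the command begins (- or left out keeps the last). The fingers move at their own pace and stop on an object; the grip force is fixed at half the most. Time passes only in rows, so rows that do not move let the fingers close. It prints the time, the measured TCP pose, the force, the opening and the grip force at its end.
- arm.read_state(): the state, without advancing time (a new reading comes with each control period).
- viewer.get_image(name): name is "side" or "top" or "wrist"; returns (picture, depth): 480x640x3 uint8, blue, green, red; 480x640 float32, mm along the optical axis (not along the pixel's ray), 0 where there is no reading.
- viewer.get_calibration(name): a dict with "K" (3x3 intrinsics, pixels), "rvec" (rotation vector, rad) and "tvec" (3), from world to camera coordinates, as OpenCV has them. Camera axes: x right, y down, z forward; pixel columns grow to the right and rows downward; lengths in mm; the calibration is good to about 2 mm. A picture is of the moment at which its call begins: read the wrist's pose just before it. get_calibration takes no time and is no camera call; for the wrist camera it gives the pose at the moment of the call.
- arm.job_done(): hands the job in; it is judged then, once.
The state is a dict: "clock": time; "joints": joint angles; "joint_vel": joint speeds; "joint_efforts": joint torques, N m; "position": TCP position; "ee_rot": TCP orientation; "contact_force": force on the tool from outside, world axes, zero at the start; "wrist_torque": the same for the moment, N m; "gripper_width": finger opening in mm; "grasp_force": force on a finger pad.
Only numpy, scipy, OpenCV 4.12 (cv2) and the standard library are available. Lean on these libraries where they do the work, as an engineer would, in place of code of your own. Each camera call takes 0.05 s, during which the arm holds its last target. There are 200 camera calls.

## Task

The green and the orange chocolate bar have been shoved back and askew on the bar stand, where nobody can get hold of them. Without picking anything up, push each of them straight forward with the fingertips, between the brass dividers of its own outer lane, until its front end sticks out over the stand's front edge just as far as the cream bar's, so that all three can be taken by their ends. Leave the cream bar and everything else where it is.

Things in the scene. Friction and masses are not known exactly. Their poses are not given: they have to be found in the camera images.
- bar_stand: Walnut bar stand, fixed: smooth flat board 235 mm deep (x), 174 mm wide (y) on two runners; its top is 42 mm above the origin. Origin: centre of its underside, at worktop height, z up; front edge at x = -117.5 mm, toward the robot. Four short brass dividers at the front edge part its top into three lanes; behind them the board is bare.
- stand_edge (a point): Middle of the stand's upper front edge, axes as the stand's. The half-round brass dividers (10 mm wide, 6 mm high, round ends) lie on the board along x, from 4 to 38 mm behind this edge, at y = -75, -25, +25 and +75 mm, so each lane is 40 mm wide; the cream bar lies in the middle lane.
- left_lane (a point): Point on the upper front edge on the centre line of the left outer lane (y = +50 mm on the stand); the lane runs back along +x. Axes as the stand's.
- right_lane (a point): The same for the right outer lane (y = -50 mm on the stand).
- cream_bar: Cream-yellow wrapped chocolate bar, 36 x 95 x 9 mm, about 60 g, lying flat in the middle lane, its front end sticking out 26 to 36 mm over the stand's front edge; it is the model to match and stays where it is. Origin: centre of its underside; x across its width, y along its length, z up. The +y end is the front end, the one toward the stand's front edge.
- green_bar: Dark green wrapped chocolate bar, 36 x 95 x 9 mm, about 60 g, lying flat on the bare rear part of the stand, somewhat askew, behind one of the two outer lanes (its front end 90 to 115 mm behind the front edge). Origin: centre of its underside; x across its width, y along its length, z up. The +y end is the front end, the one toward the stand's front edge.
- orange_bar: Orange wrapped chocolate bar, 36 x 95 x 9 mm, about 60 g, lying flat on the bare rear part of the stand, somewhat askew, behind the other outer lane (its front end 90 to 115 mm behind the front edge). Origin: centre of its underside; x across its width, y along its length, z up. The +y end is the front end, the one toward the stand's front edge.
- cream_bar_front (a point): Middle of the cream bar's front end face (47.5 mm from its centre along +y, 4.5 mm above its underside); axes as the bar's.
- green_bar_front (a point): Middle of the green bar's front end face (47.5 mm from its centre along +y, 4.5 mm above its underside); axes as the bar's.
- orange_bar_front (a point): Middle of the orange bar's front end face (47.5 mm from its centre along +y, 4.5 mm above its underside); axes as the bar's.
- gift_box_4: Dark brown gift box with orange ribbon, 91 x 61 x 48 mm, loose bystander on the worktop. Origin: centre of its underside.
- ribbon_box: Light brown gift box with orange bow, 67 x 67 x 54 mm, loose bystander. Origin: centre of its underside.
- tongs_b: Steel tongs, 41 x 188 x 17 mm, long side along their y, loose bystander. Origin: centre of the underside.
- rubber_stamp: Rubber stamp with red handle and wooden foot, 26 x 40 x 59 mm, loose bystander. Origin: centre of its underside.
- bench_scraper: Bench scraper with a steel blade and wooden bar, 88 x 115 x 19 mm, loose bystander. Origin: centre of its underside.
- sticker_roll: White roll of stickers, 68 mm across, 30 mm high, loose bystander. Origin: centre of its underside.
- price_card: White price card in a slotted oak block, 18 x 68 x 50 mm, loose bystander. Origin: centre of its underside.
There are look-alikes about, which are no part of the job. There is more than one size of the orange_bar; the job needs the largest.

How it is judged:
By the outcome, as a careful person would: the job done as asked, in the order asked, and still so for the second after the job is handed in, with the robot touching nothing.
It also fails if it takes over 72 s, if anything falls off the work surface, if the arm or the gripper's body presses on something with over 40 N, if the wrist force passes 120 N, or if a joint passes its speed limit or range.

## Working session

There is one attempt and no reset: what is moved stays moved. The work goes in short steps, Python scripts to look and compute and a shell command to move; the robot and the scene stay as the last step left them, time stands still between calls to the robot, and variables do not carry over. Pictures are saved under pics/ and viewed, at most 10 in all, crops included, and the job is handed in when it is done.

```bash
mkdir -p pics; ls
cat > h.py <<'E'
import numpy as np, cv2
from bench import arm, viewer
def cal(n):
    c=viewer.get_calibration(n); return np.array(c["K"]),cv2.Rodrigues(np.array(c["rvec"],float))[0],np.array(c["tvec"],float).ravel()
def ray(px,z,c):
    K,R,t=c; px=np.atleast_2d(px).astype(float)
    d=np.linalg.inv(K)@np.c_[px,np.ones(len(px))].T; d=(R.T@d).T; o=-R.T@t
    return o+d*((z-o[2])/d[:,2])[:,None]
E
python3 - <<'E'
from h import *
s=arm.read_state(); print(s["clock"],s["position"],s["ee_rot"],s["joints"])
for n in ("top","side"):
    im,d=viewer.get_image(n); cv2.imwrite(f"pics/{n}0.png",im); np.save(f"pics/{n}0.npy",d)
    K,R,t=cal(n); print(n,K[0,0],-R.T@t,R[2])
E
```

```text
pics
0.0 [218.07726713 585.08862817 230.19810325] [ 9.84111807e-01 -1.77546373e-01 -1.46617226e-04  1.10226439e-03] [ 1.47259154e+00  3.85581039e-01  6.60567039e-03 -5.04488338e-04
 -1.19399491e+00 -2.58594595e-01]
top 510.23688341034904 [ 408.90113481 -139.91272968 1517.41782579] [ 0.10258181 -0.01206894 -0.99465135]
side 533.7093403938612 [ 634.20434394 1290.03647028  665.87126174] [-0.05979619 -0.92005354 -0.38720266]
```

View pics/top0.png

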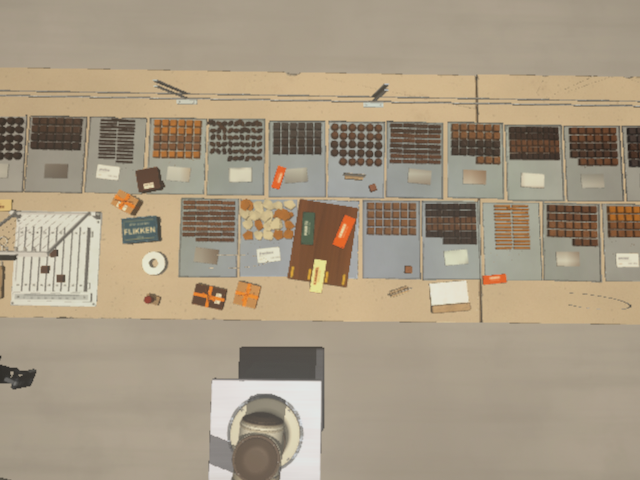

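View pics/side0.png

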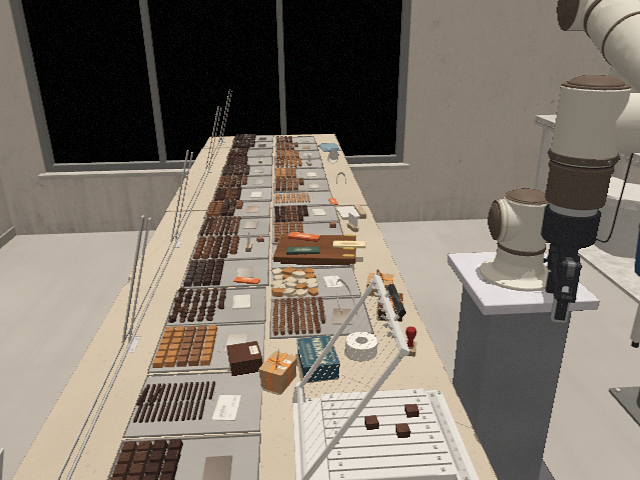

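Top view: the stand is at (325,243), with green at (307,228) in the left lane, orange at (344,232) in the right lane and cream at (318,275). There are three orange candidates: (344,232) on the stand, (278,177) on a tray and (495,279) on the bench. The one on the stand looks the largest and fits the description, and I'll confirm it in a crop.

```bash
cat >> h.py <<'E'
HS={"orange":((4,170,120),(14,255,255)),"green":((60,60,20),(100,255,110)),"cream":((22,60,150),(34,255,255)),"brass":((16,140,90),(24,255,255)),"walnut":((3,60,30),(16,200,130))}
def blobs(im,name,amin=60,roi=None):
    m=cv2.inRange(cv2.cvtColor(im,cv2.COLOR_BGR2HSV),*map(np.array,HS[name]))
    if roi: k=np.zeros_like(m);x0,y0,x1,y1=roi;k[y0:y1,x0:x1]=255;m&=k
    m=cv2.morphologyEx(m,cv2.MORPH_OPEN,np.ones((2,2),np.uint8))
    cs,_=cv2.findContours(m,cv2.RETR_EXTERNAL,cv2.CHAIN_APPROX_NONE)
    return sorted([c for c in cs if cv2.contourArea(c)>amin],key=cv2.contourArea,reverse=True)
E
python3 - <<'E'
from h import *
im=cv2.imread("pics/top0.png");c=cal("top")
hsv=cv2.cvtColor(im,cv2.COLOR_BGR2HSV)
for p in [(344,232),(307,228),(318,275),(292,270),(325,260),(345,280),(278,177),(495,279)]: print(p,hsv[p[1],p[0]],ray(p,51,c).round())
for n in ("orange","green","cream"):
    for b in blobs(im,n,60,(260,150,520,300))[:4]:
        r=cv2.minAreaRect(b); w=ray(cv2.boxPoints(r),51,c)[:,:2]
        print(n,np.round(r[0]),w.mean(0).round(1),np.linalg.norm(w[1]-w[0]).round(),np.linalg.norm(w[2]-w[1]).round())
K,R,t=cal("wrist");s=arm.read_state();o=-R.T@t
from scipy.spatial.transform import Rotation as Ro
T=Ro.from_quat(s["ee_rot"]).as_matrix();print("cam in tool",T.T@(o-s["position"]),"axes",(T.T@R.T).round(2),K[0,0])
print(T.round(3))
cv2.imwrite("pics/crop0.png",cv2.resize(im[150:310,240:520],None,fx=2.8,fy=2.8,interpolation=cv2.INTER_CUBIC))
E
```

```text
(344, 232) [ 10 180 230] [[ 579. -221.   51.]]
(307, 228) [ 34  48 150] [[ 589. -114.   51.]]
(318, 275) [ 23 109 230] [[ 453. -148.   51.]]
(292, 270) [ 20 178 204] [[467. -73.  51.]]
(325, 260) [ 23 102 187] [[ 497. -167.   51.]]
(345, 280) [ 16 154 152] [[ 440. -225.   51.]]
(278, 177) [ 11 159 228] [[738. -27.  51.]]
(495, 279) [ 10 169 226] [[ 449. -657.   51.]]
orange [345. 232.] [ 578.2 -223.3] 95.0 37.0
orange [495. 280.] [ 446.5 -657.2] 66.0 22.0
orange [279. 178.] [734.2 -30.5] 65.0 22.0
cream [319. 277.] [ 449.1 -149.4] 95.0 36.0
cam in tool [ 7.10786864e+01  4.99674467e-02 -1.42374059e+02] axes [[ 0.   -0.96 -0.28]
 [ 1.    0.   -0.  ]
 [ 0.   -0.28  0.96]] 341.7837583285408
[[ 0.937 -0.349 -0.001]
 [-0.349 -0.937 -0.002]
 [ 0.     0.002 -1.   ]]
```

View pics/crop0.png

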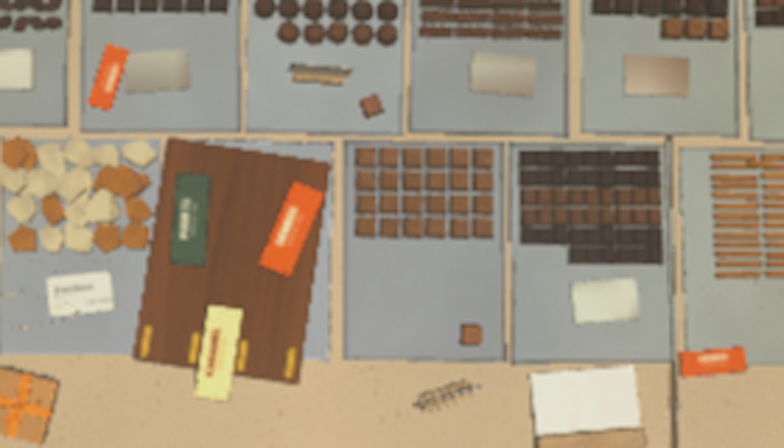

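The crop confirms it: the orange bar on the stand, at (344,232) in the full image, measures 95x37 mm and is the largest. The other two are only 66x22 mm. The stand is yawed slightly clockwise. Next I move the wrist camera over the stand.

```bash
python3 -m jog '292 292 0 0 0 -0.1;292 292 0 0 0 -0.1;292 292 0 0 0 -0.1;292 292 0 0 0 -0.1;292 292 0 0 0 -0.1;292 292 0 0 0 -0.1;292 292 0 0 0 -0.1;292 292 0 0 0 -0.1;292 292 0 0 0 -0.1;292 292 0 0 0 -0.1' 44
python3 - <<'E'
from h import *
from scipy.spatial.transform import Rotation as Ro
s=arm.read_state();T=Ro.from_quat(s["ee_rot"]).as_matrix();print(T.T@(np.array([560,-165,230])-s["position"]),s["joints"])
E
```

```text
clock: 1.1
position: [390.2, 208.3, 231.2]
ee_rot: [0.992, -0.13, -0.0, 0.0]
contact_force: [0.0, 0.3, 0.3]
gripper_width: 43.7
grasp_force: 0.0
[260.2049709  316.98880757   1.15135857] [ 8.59851063e-01  6.85961992e-02 -4.12750151e-01 -2.09311758e-04
 -1.08980209e+00  4.50582818e-01]
```

```bash
python3 -m jog '260 317 0 0 0 -0.09;260 317 0 0 0 -0.09;260 317 0 0 0 -0.09;260 317 0 0 0 -0.09;260 317 0 0 0 -0.09;260 317 0 0 0 -0.09;260 317 0 0 0 -0.09;260 317 0 0 0 -0.09;260 317 0 0 0 -0.09;260 317 0 0 0 -0.09'
python3 - <<'E'
from h import *
s=arm.read_state();print(s["position"],s["joints"].round(2))
im,d=viewer.get_image("wrist"); cv2.imwrite("pics/w0.png",im); np.save("pics/w0.npy",d); np.savez("pics/w0c.npz",*cal("wrist"))
E
```

```text
clock: 2.1
position: [561.6, -162.9, 230.0]
ee_rot: [0.996, -0.084, -0.001, -0.0]
contact_force: [-0.2, -0.3, -0.1]
gripper_width: 44.2
grasp_force: 0.0
[ 561.60954974 -162.93900127  229.96826493] [-0.01  0.32 -0.09 -0.   -1.16  1.41]
```

View pics/w0.png

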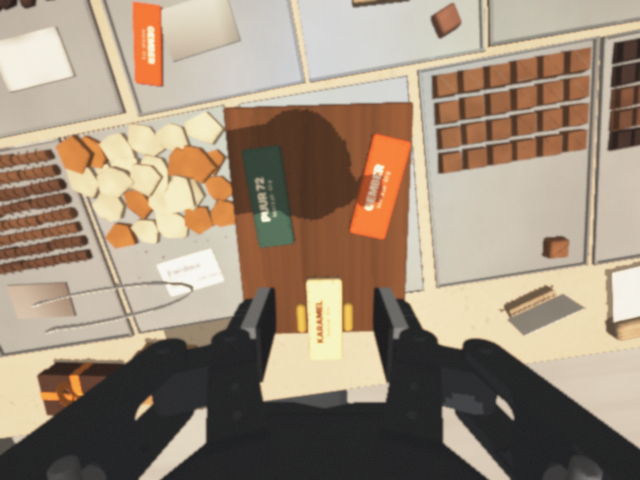

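The wrist view shows green at (268,196), orange at (381,187) and cream at (324,318), with brass dividers at (301,318) and (347,318). The fingers hide the outer dividers, so I back up for a second view and measure.

```bash
python3 -m jog '-35 0 0 0 0 0;-75 0 0 0 0 0;-75 0 0 0 0 0;-75 0 0 0 0 0'
cat >> h.py <<'E'
def rect(im,name,roi,c,z=51):
    b=blobs(im,name,200,roi)[0]; h=cv2.convexHull(b)
    r=cv2.minAreaRect(h); return np.array(r[0]), ray(h[:,0],z,c)[:,:2]
def pose(w):
    (cx,cy),(a,b),an=cv2.minAreaRect((w).astype(np.float32)*1.0)
    if a<b: an+=90;a,b=b,a
    an=(an+90)%180-90   # long axis direction, deg, about world +x
    return np.array([cx,cy]),an,a,b
HS["green"]=((70,70,20),(100,255,120))
HS["orange"]=((4,190,100),(13,255,255))
def tri(p,c,q,d):
    P=lambda c:c[0]@np.c_[c[1],c[2]]
    X=cv2.triangulatePoints(P(c),P(d),np.array(p,float).reshape(2,1),np.array(q,float).reshape(2,1)).ravel(); return X[:3]/X[3]
E
python3 - <<'E'
from h import *
import time
f=np.load("pics/w0c.npz"); c0=(f["arr_0"],f["arr_1"],f["arr_2"]); i0=cv2.imread("pics/w0.png")
s=arm.read_state();print(s["position"])
c1=cal("wrist");i1,_=viewer.get_image("wrist");cv2.imwrite("pics/w1.png",i1);np.savez("pics/w1c.npz",*c1)
R0=(230,100,420,380);R1=(200,10,440,300)
for n in("orange","green","cream"):
    p,w0=rect(i0,n,R0,c0);q,w1=rect(i1,n,R1,c1)
    print(n,p,q,"tri",tri(p,c0,q,c1).round(1),*[ [np.round(v,1) for v in pose(w)] for w in (w0,w1)])
for b in blobs(i1,"brass",20,R1)[:6]:
    r=cv2.minAreaRect(b);print("brass",np.round(r[0]),np.round(r[1]),ray(r[0],46,c1).round(1))
hs=cv2.cvtColor(i0,cv2.COLOR_BGR2HSV)
print([hs[y,x] for x,y in((267,160),(301,318),(370,160))])
E
```

```text
clock: 2.55
position: [486.4, -148.4, 232.3]
ee_rot: [0.997, -0.082, 0.001, -0.0]
contact_force: [-0.3, -0.2, -0.0]
gripper_width: 44.0
grasp_force: 0.0
[ 486.39818047 -148.40074628  232.29306162]
orange [380.70593262 187.67649841] [386.89929199 101.19171906] tri [ 581.  -218.8   54. ] [array([ 579.2, -217.7]), np.float64(-22.0), np.float64(94.4), np.float64(36.0)] [array([ 579.4, -218.7]), np.float64(-22.0), np.float64(94.1), np.float64(35.8)]Traceback (most recent call last):
  File "<stdin>", line 8, in <module>
  File "h.py", line 17, in rect
    b=blobs(im,name,200,roi)[0]; h=cv2.convexHull(b)
      ~~~~~~~~~~~~~~~~~~~~~~^^^
IndexError: list index out of range
```

View pics/w1.png

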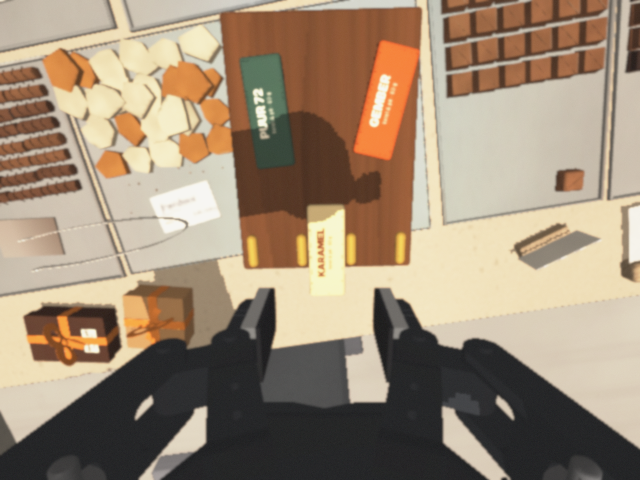

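The second view shows all four dividers at (252,250), (302,250), (351,249) and (400,249), and the front edge near row 268. Green is at (267,110), orange at (387,101) and cream at (327,250).

```bash
cat >> h.py <<'E'
HS["green"]=((65,60,15),(100,255,120))
HS["cream"]=((20,40,150),(33,150,255))
HS["brass"]=((18,160,90),(28,255,255))
E
python3 - <<'E'
from h import *
def L(k): f=np.load(f"pics/{k}c.npz"); return (f["arr_0"],f["arr_1"],f["arr_2"]),cv2.imread(f"pics/{k}.png")
c0,i0=L("w0");c1,i1=L("w1")
for i,ps in((i0,((267,160),(257,230),(280,165),(301,318),(324,290),(324,350))),(i1,((252,250),(351,249),(327,215),(327,285),(260,75),(250,70),(280,160)))):
    h=cv2.cvtColor(i,cv2.COLOR_BGR2HSV);print([h[y,x].tolist() for x,y in ps])
for n,r0,r1 in(("green",(235,135,300,260),(235,45,300,175)),("cream",(304,274,344,365),(304,200,348,300))):
  try:
    p,w0=rect(i0,n,r0,c0);q,w1=rect(i1,n,r1,c1)
    print(n,p,q,"tri",tri(p,c0,q,c1).round(1),*[ [np.round(v,1) for v in pose(w)] for w in (w0,w1)])
  except IndexError: print(n,"none")
B=[]
for b in blobs(i1,"brass",20,(235,225,420,275))[:6]:
    r=cv2.minAreaRect(b);x=ray(r[0],45,c1)[0];B.append(x);print("brass",np.round(r[0]),np.round(r[1]),x.round(1))
E
```

```text
[[64, 58, 70], [54, 48, 101], [67, 51, 65], [22, 164, 241], [29, 51, 247], [28, 55, 247]]
[[23, 159, 243], [24, 158, 244], [19, 103, 198], [29, 45, 247], [65, 60, 119], [66, 61, 118], [66, 57, 71]]
green none
cream [324.5 322.5] [326.5 254.5] tri [ 449.3 -143.9   50.7] [array([ 447.6, -143. ]), np.float64(-9.5), np.float64(100.7), np.float64(42.8)] [array([ 447.4, -144.2]), np.float64(-9.3), np.float64(95.8), np.float64(44.7)]
brass [352. 250.] [31.  9.] [ 448.4 -170.    45. ]
brass [302. 251.] [30.  9.] [ 454.9 -120.8   45. ]
brass [400. 248.] [30.  9.] [ 442.  -219.1   45. ]
brass [254. 252.] [30.  9.] [461.9 -71.5  45. ]
```

```bash
cat >> h.py <<'E'
HS["green"]=((45,35,20),(90,255,135))
HS["cream"]=((24,35,120),(34,140,255))
HS["brass"]=((18,145,90),(28,255,255))
from scipy.spatial.transform import Rotation as Ro
def S(w,F): # world -> stand_edge frame
    a=F[2]; return (np.atleast_2d(w)[:,:2]-F[:2])@np.array([[np.cos(a),-np.sin(a)],[np.sin(a),np.cos(a)]])
def measure(im,c,F,names=("green","orange","cream"),z=51):
    for n in names:
        for b in blobs(im,n,150):
            s=S(ray(b[:,0],z,c),F); m=s.mean(0)
            if -40<m[0]<235 and abs(m[1])<90:
                p,an,a,w=pose(cv2.convexHull(s.astype(np.float32))[:,0])
                t=np.radians(an); f=p-np.array([np.cos(t),np.sin(t)])*47.5; g=2*p-f
                print(n,"ctr",p.round(1),"ang",round(an,1),"size",round(a,1),round(w,1),"front",f.round(1),"rear",g.round(1),"px",np.round(cv2.minAreaRect(b)[0])); break
E
python3 - <<'E'
from h import *
def L(k): f=np.load(f"pics/{k}c.npz"); return (f["arr_0"],f["arr_1"],f["arr_2"]),cv2.imread(f"pics/{k}.png")
c0,i0=L("w0");c1,i1=L("w1")
B=np.array([[461.9,-71.5],[454.9,-120.8],[448.4,-170],[442,-219.1]])
d=(B[0]-B[3])+(B[1]-B[2])/3; yaw=np.arctan2(d[1],d[0])-np.pi/2
e=B.mean(0)-21*np.array([np.cos(yaw),np.sin(yaw)]);F=np.array([*e,yaw]);np.save("F.npy",F);print(F,np.degrees(yaw),S(B,F).round(1))
for c,i in((c0,i0),(c1,i1)): measure(i,c,F)
g=[[np.array(cv2.minAreaRect(b)[0]) for b in blobs(i,"green",500,r)][0] for i,r in((i0,(235,135,300,260)),(i1,(235,45,300,175)))]
print("green tri",tri(g[0],c0,g[1],c1))
b0=blobs(i0,"brass",20,(290,290,360,345));q0=sorted([cv2.minAreaRect(b)[0] for b in b0]);print(q0)
if len(q0)>1:
    for p,q in zip(q0,((302,251),(352,250))):print("brass tri",tri(p,c0,q,c1))
s=arm.read_state();T=Ro.from_quat(s["ee_rot"]).as_matrix();print(np.degrees(np.arctan2(T[1,0],T[0,0])))
E
```

```text
[ 4.30987554e+02 -1.42549626e+02 -1.33749551e-01] -7.663284783973552 [[ 21.2  74.5]
 [ 20.8  24.7]
 [ 20.9 -24.9]
 [ 21.1 -74.4]]
green ctr [151.2  49.2] ang 5.0 size 92.6 34.3 front [103.9  45.1] rear [198.5  53.4] px [269. 197.]
orange ctr [156.9 -54.7] ang -14.3 size 94.4 36.0 front [110.9 -43. ] rear [202.9 -66.4] px [381. 188.]
cream ctr [18.9  0.5] ang -0.7 size 93.5 34.5 front [-28.6   1.1] rear [66.4 -0. ] px [325. 321.]
green ctr [151.5  48.2] ang 4.8 size 92.6 34.2 front [104.1  44.2] rear [198.8  52.2] px [269. 112.]
orange ctr [157.2 -55.7] ang -14.4 size 94.1 35.8 front [111.2 -43.9] rear [203.3 -67.5] px [387. 101.]
cream ctr [17.5 -0.1] ang -0.7 size 89.4 35.6 front [-30.    0.5] rear [65.  -0.7] px [328. 254.]
green tri [ 589.28584424 -114.99645623   53.51095484]
[(302.0, 318.5), (348.6969299316406, 317.45355224609375)]
brass tri [ 455.23863345 -120.14800387   45.7513628 ]
brass tri [ 448.23162292 -169.86166666   45.9141423 ]
-9.400620271395601
```

Heights check out: bar tops at about 51–54 mm and brass at 46 mm, which agree with the text. Plan for each bar:
1. Straddle it with the open fingers and nudge it square and centred, without gripping or lifting.
2. Push its rear end with closed fingertips.

```bash
cat > go.py <<'E'
# usage: go.py xs ys z [yaw_offset_deg]: tool-axis shift from tracked commanded pose to a stand-frame target; stores it as commanded
import sys; from h import *
F=np.load("F.npy");C=np.load("cmd.npy");a=[float(v) for v in sys.argv[1:]]
yaw=F[2]+np.radians(a[3] if len(a)>3 else 0);cs,sn=np.cos(F[2]),np.sin(F[2])
P=np.array([F[0]+cs*a[0]-sn*a[1],F[1]+sn*a[0]+cs*a[1],a[2]])
T=np.array([[np.cos(C[3]),np.sin(C[3]),0],[np.sin(C[3]),-np.cos(C[3]),0],[0,0,-1]])
print("row",(T.T@(P-C[:3])).round(1),0,0,round(C[3]-yaw,3),"dist",np.linalg.norm(P-C[:3]).round());np.save("cmd.npy",[*P,yaw])
E
python3 -c "
import numpy as np;np.save('cmd.npy',[487.0,-150.1,231.3,np.radians(-9.57)])"
python3 go.py 152 50 90; python3 go.py 152 50 44
```

```text
row [ 93.8 -53.2 141.3] 0 0 -0.033 dist 178.0
row [ 0.  0. 46.] 0 0 0.0 dist 46.0
```

```bash
python3 -m jog '93.8 -53.2 141.3 0 0 -0.033;93.8 -53.2 141.3 0 0 -0.033;93.8 -53.2 141.3 0 0 -0.033;93.8 -53.2 141.3 0 0 -0.033;93.8 -53.2 141.3 0 0 -0.033;93.8 -53.2 141.3 0 0 -0.033' 56
python3 -m jog '0 0 20 0 0 0;0 0 36 0 0 0;0 0 42 0 0 0;0 0 42 0 0 0;0 0 46 0 0 0;0 0 46 0 0 0'
python3 - <<'E'
from h import *
im,d=viewer.get_image("wrist");c=cal("wrist");cv2.imwrite("pics/w2.png",im[100:480,100:560]);measure(im,c,np.load("F.npy"))
E
```

```text
clock: 3.2
position: [588.8, -112.7, 89.5]
ee_rot: [0.998, -0.066, -0.001, 0.0]
contact_force: [-0.0, 1.0, -0.0]
gripper_width: 56.2
grasp_force: 0.0
clock: 3.8
position: [588.6, -113.3, 44.9]
ee_rot: [0.998, -0.067, 0.001, -0.0]
contact_force: [0.6, 0.3, -0.1]
gripper_width: 56.1
grasp_force: 0.0
green ctr [153.1  49.1] ang 4.8 size 93.7 34.5 front [105.8  45.1] rear [200.5  53.1] px [324. 299.]
orange ctr [162. -55.] ang -14.5 size 86.2 36.5 front [116.  -43.1] rear [208.  -66.9] px [574. 277.]
```

View pics/w2.png

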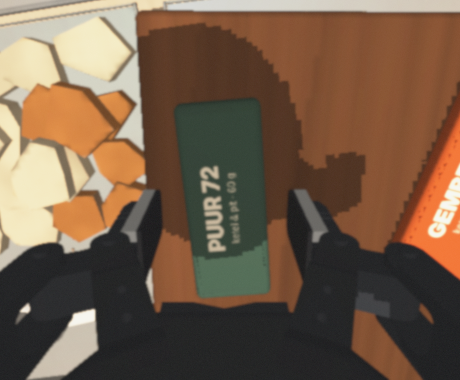

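The crop shows the fingers straddling the green bar at (222,200), with space on both sides and no contact. Next I close to 38 mm, a nudge only since the bar is 36 mm wide, reopen and rise.

```bash
Z='0 0 0 0 0 0'; python3 -m jog '0 0 0 0 0 0;0 0 0 0 0 0;0 0 0 0 0 0;0 0 0 0 0 0;0 0 0 0 0 0' 38
python3 -m jog '0 0 0 0 0 0;0 0 0 0 0 0;0 0 0 0 0 0' 56
python3 -m jog '0 0 -40 0 0 0;0 0 -46 0 0 0;0 0 -46 0 0 0'
python3 - <<'E'
from h import *
im,d=viewer.get_image("wrist");c=cal("wrist");measure(im,c,np.load("F.npy"))
C=np.load("cmd.npy");C[2]=90;np.save("cmd.npy",C)
E
python3 go.py 156 -50 90;python3 go.py 156 -50 44
```

```text
clock: 4.35
position: [588.3, -113.3, 44.1]
ee_rot: [0.998, -0.067, 0.0, 0.0]
contact_force: [-0.1, -0.8, 0.9]
gripper_width: 37.8
grasp_force: 0.3
clock: 4.65
position: [588.1, -113.2, 43.9]
ee_rot: [0.998, -0.067, -0.0, -0.0]
contact_force: [0.3, 0.6, -0.3]
gripper_width: 56.0
grasp_force: 0.0
clock: 4.95
position: [589.4, -113.1, 91.8]
ee_rot: [0.998, -0.067, 0.002, -0.0]
contact_force: [-1.0, -0.1, -0.5]
gripper_width: 55.9
grasp_force: 0.0
green ctr [152.1  49.3] ang 4.4 size 92.8 34.1 front [104.7  45.7] rear [199.4  53. ] px [325. 266.]
orange ctr [157.5 -53.8] ang -14.4 size 93.1 36.3 front [111.5 -42. ] rear [203.5 -65.6] px [511. 258.]
cream ctr [60.6 10. ] ang -89.9 size 12.8 12.5 front [60.5 57.5] rear [ 60.6 -37.5] px [387. 404.]
row [  4. 100.   0.] 0 0 0.0 dist 100.0
row [ 0.  0. 46.] 0 0 0.0 dist 46.0
```

Green was already within the nudge width, so the rear push will square it. Orange is the more askew one and gets the same nudge next, with a wider opening to start.

```bash
python3 -m jog '2 40 0 0 0 0;4 85 0 0 0 0;4 100 0 0 0 0;4 100 0 0 0 0;4 100 0 0 0 0' 68
python3 -m jog '0 0 20 0 0 0;0 0 36 0 0 0;0 0 42 0 0 0;0 0 46 0 0 0;0 0 46 0 0 0'
python3 -m jog '0 0 0 0 0 0;0 0 0 0 0 0;0 0 0 0 0 0;0 0 0 0 0 0;0 0 0 0 0 0;0 0 0 0 0 0' 37
python3 -m jog '0 0 0 0 0 0;0 0 0 0 0 0;0 0 0 0 0 0' 56
python3 -m jog '0 0 -40 0 0 0;0 0 -46 0 0 0;0 0 -46 0 0 0'
python3 - <<'E'
from h import *
im,d=viewer.get_image("wrist");c=cal("wrist");measure(im,c,np.load("F.npy"))
C=np.load("cmd.npy");C[2]=90;np.save("cmd.npy",C)
E
```

```text
clock: 5.5
position: [578.1, -212.8, 88.9]
ee_rot: [0.998, -0.067, -0.001, -0.0]
contact_force: [-0.2, 1.3, -0.0]
gripper_width: 68.0
grasp_force: 0.0
clock: 6.0
position: [579.0, -212.3, 43.8]
ee_rot: [0.998, -0.066, -0.0, 0.0]
contact_force: [-0.6, 0.7, -0.3]
gripper_width: 68.1
grasp_force: 0.0
clock: 6.6
position: [579.6, -213.0, 45.4]
ee_rot: [0.998, -0.067, 0.001, 0.0]
contact_force: [-1.0, 2.2, 5.7]
gripper_width: 37.3
grasp_force: 24.6
clock: 6.9
position: [578.5, -212.9, 43.6]
ee_rot: [0.998, -0.067, -0.0, -0.0]
contact_force: [0.1, -0.4, -1.6]
gripper_width: 55.9
grasp_force: 0.0
clock: 7.2
position: [579.9, -213.1, 91.6]
ee_rot: [0.998, -0.067, 0.002, 0.0]
contact_force: [1.7, -0.5, -0.9]
gripper_width: 56.1
grasp_force: 0.0
green ctr [152.1  46.7] ang 4.5 size 93.0 36.5 front [104.7  42.9] rear [199.4  50.4] px [153. 273.]
orange ctr [157.5 -50.7] ang -11.7 size 93.2 35.0 front [111.  -41.1] rear [204.  -60.3] px [326. 264.]
cream ctr [220.7  88. ] ang -86.0 size 20.1 18.6 front [217.4 135.4] rear [224.   40.6] px [ 57. 155.]
```

Orange is now centred, with its angle still at -11.7°. The flush rear push will square it, so I close the fingers to an 8 mm gap (a flat pusher about 37 mm wide) and go behind it.

```bash
python3 go.py 228 -50 90;python3 go.py 228 -50 45.5; python3 go.py 165 -50 45.5
```

```text
row [72.  0.  0.] 0 0 0.0 dist 72.0
row [ 0.   0.  44.5] 0 0 0.0 dist 44.0
row [-63.  -0.   0.] 0 0 0.0 dist 63.0
```

```bash
python3 -m jog '40 0 0 0 0 0;72 0 0 0 0 0;72 0 0 0 0 0' 8
python3 -m jog '0 0 20 0 0 0;0 0 38 0 0 0;0 0 44.5 0 0 0;0 0 44.5 0 0 0;0 0 44.5 0 0 0'
python3 -m jog '-7 0 0 0 0 0;-14 0 0 0 0 0;-21 0 0 0 0 0;-28 0 0 0 0 0;-35 0 0 0 0 0;-42 0 0 0 0 0;-49 0 0 0 0 0;-56 0 0 0 0 0;-63 0 0 0 0 0;-63 0 0 0 0 0'
python3 - <<'E'
from h import *
im,d=viewer.get_image("wrist");cv2.imwrite("pics/w3.png",im)
E
```

```text
clock: 7.55
position: [652.5, -222.7, 87.6]
ee_rot: [0.998, -0.067, -0.0, 0.0]
contact_force: [-1.3, 0.2, 0.1]
gripper_width: 12.5
grasp_force: 0.0
clock: 8.05
position: [649.8, -222.5, 45.2]
ee_rot: [0.998, -0.067, -0.0, 0.0]
contact_force: [0.3, 0.4, -0.1]
gripper_width: 7.9
grasp_force: 0.0
clock: 9.05
position: [586.6, -214.0, 45.6]
ee_rot: [0.998, -0.067, -0.0, -0.0]
contact_force: [-0.1, -0.3, 0.5]
gripper_width: 7.9
grasp_force: 0.0
```

View pics/w3.png

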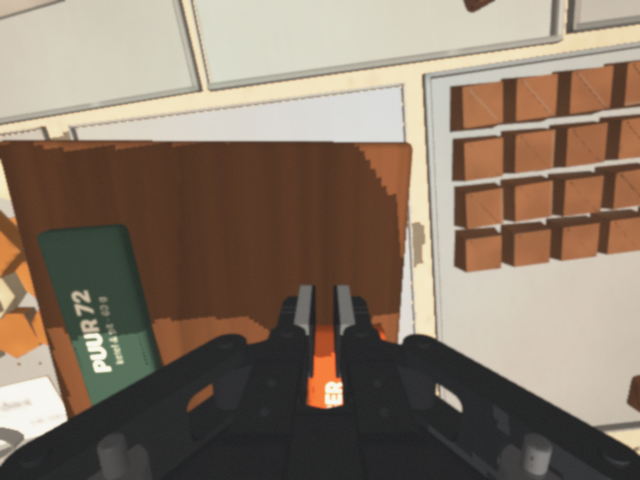

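The picture shows the fingers behind the orange bar's rear end, with the bar at (325,380) in front of them, so the push is working. I rise and check.

```bash
python3 go.py 165 -50 95 ; python3 go.py 75 -20 220
python3 -m jog '0 0 -40 0 0 0;0 0 -49.5 0 0 0;-20 -10 -85 0 0 0;-50 -20 -120 0 0 0;-85 -28 -155 0 0 0;-90 -30 -174.5 0 0 0;-90 -30 -174.5 0 0 0;-90 -30 -174.5 0 0 0'
cat > look.py <<'E'
import sys; from h import *
im,d=viewer.get_image("wrist");c=cal("wrist");cv2.imwrite(f"pics/{sys.argv[1]}.png",im);np.savez(f"pics/{sys.argv[1]}c.npz",*c)
F=np.load("F.npy");measure(im,c,F)
B=[S(ray(cv2.minAreaRect(b)[0],45,c),F)[0].round(1).tolist() for b in blobs(im,"brass",20)];print("brass",[b for b in B if 10<b[0]<35 and abs(b[1])<85])
E
python3 look.py w4
```

```text
row [  0.    0.  -49.5] 0 0 0.0 dist 50.0
row [ -90.  -30. -125.] 0 0 0.0 dist 157.0
clock: 9.9
position: [502.7, -172.2, 220.1]
ee_rot: [0.998, -0.067, 0.001, -0.0]
contact_force: [-0.2, -0.7, 0.1]
gripper_width: 8.0
grasp_force: 0.0
green ctr [150.9  48. ] ang 4.4 size 92.2 34.4 front [103.6  44.3] rear [198.3  51.6] px [245. 132.]
orange ctr [ 97.9 -60.7] ang 0.9 size 94.0 34.8 front [ 50.4 -61.5] rear [145.4 -60. ] px [370. 193.]
cream ctr [19.5 -0.6] ang -0.1 size 92.1 34.2 front [-28.   -0.5] rear [67.  -0.6] px [304. 274.]
brass [[20.5, -25.1], [21.0, 24.5], [21.0, 74.3], [20.0, -74.7]]
```

Orange is now straight (0.9°) but has drifted to y = -60.7, and its front is still 12 mm short of the dividers. I'll use the straddling nudge at its centre to bring it back to -50.

```bash
python3 go.py 98 -50 75 ; python3 go.py 98 -50 44; python3 go.py 98 -50 44
```

```text
row [ 23.  30. 145.] 0 0 0.0 dist 150.0
row [ 0.  0. 31.] 0 0 0.0 dist 31.0
row [0. 0. 0.] 0 0 0.0 dist 0.0
```

```bash
python3 -m jog '23 30 80 0 0 0;23 30 130 0 0 0;23 30 145 0 0 0;23 30 145 0 0 0;23 30 145 0 0 0;23 30 145 0 0 0' 70
python3 -m jog '0 0 14 0 0 0;0 0 24 0 0 0;0 0 31 0 0 0;0 0 31 0 0 0'
python3 -m jog '0 0 0 0 0 0;0 0 0 0 0 0;0 0 0 0 0 0;0 0 0 0 0 0;0 0 0 0 0 0' 38
python3 -m jog '0 0 0 0 0 0;0 0 0 0 0 0;0 0 0 0 0 0' 56
python3 -m jog '0 0 -35 0 0 0;0 0 -46 0 0 0;0 0 -46 0 0 0'
python3 go.py 98 -50 90; python3 look.py w5
```

```text
clock: 10.55
position: [523.1, -205.4, 77.1]
ee_rot: [0.998, -0.066, 0.002, 0.0]
contact_force: [0.1, 0.1, 0.6]
gripper_width: 69.9
grasp_force: 0.0
clock: 10.95
position: [521.2, -205.0, 44.2]
ee_rot: [0.998, -0.067, -0.0, -0.0]
contact_force: [-0.2, 0.3, -0.2]
gripper_width: 70.3
grasp_force: 0.0
clock: 11.45
position: [521.6, -205.2, 44.2]
ee_rot: [0.998, -0.067, 0.0, 0.0]
contact_force: [-0.2, -1.3, 0.0]
gripper_width: 38.0
grasp_force: 0.3
clock: 11.75
position: [521.3, -205.1, 43.9]
ee_rot: [0.998, -0.067, -0.0, -0.0]
contact_force: [0.3, -1.4, 0.2]
gripper_width: 56.0
grasp_force: 0.0
clock: 12.05
position: [522.8, -205.3, 92.0]
ee_rot: [0.998, -0.067, 0.002, 0.0]
contact_force: [0.1, 0.9, 0.7]
gripper_width: 56.1
grasp_force: 0.0
row [  0.   0. -46.] 0 0 0.0 dist 46.0
green ctr [150.9  46.8] ang 4.5 size 92.0 36.5 front [103.5  43.1] rear [198.2  50.5] px [138. 171.]
orange ctr [ 98.6 -51.4] ang 0.0 size 92.6 34.8 front [ 51.1 -51.4] rear [146.1 -51.3] px [326. 266.]
cream ctr [33.2 -9.7] ang -0.7 size 65.5 15.7 front [-14.3  -9.1] rear [ 80.7 -10.3] px [260. 367.]
brass [[21.8, -25.0], [21.4, -74.2]]
```

```bash
python3 -m jog '45 0 0 0 0 0;80 0 0 0 0 0;80 0 0 0 0 0' 8
python3 -m jog '0 0 20 0 0 0;0 0 38 0 0 0;0 0 44.5 0 0 0;0 0 44.5 0 0 0;0 0 44.5 0 0 0'
python3 -m jog '-6 0 0 0 0 0;-12 0 0 0 0 0;-18 0 0 0 0 0;-24 0 0 0 0 0;-30 0 0 0 0 0;-36 0 0 0 0 0;-42 0 0 0 0 0;-48 0 0 0 0 0;-54 0 0 0 0 0;-60 0 0 0 0 0'
python3 -m jog '-6 0 0 0 0 0;-12 0 0 0 0 0;-17 0 0 0 0 0;-21 0 0 0 0 0;-24 0 0 0 0 0;-26 0 0 0 0 0;-28 0 0 0 0 0;-28 0 0 0 0 0'
python3 go.py 90 -50 45.5 >/dev/null; python3 go.py 75 -20 220
python3 -m jog '0 0 -45 0 0 0;0 8 -90 0 0 0;-8 18 -135 0 0 0;-15 -30 -174.5 0 0 0;-15 -30 -174.5 0 0 0;-15 -30 -174.5 0 0 0;-15 -30 -174.5 0 0 0'
python3 look.py w6
```

```text
clock: 12.4
position: [603.7, -216.2, 88.0]
ee_rot: [0.998, -0.067, 0.0, 0.0]
contact_force: [-0.4, 0.1, 0.4]
gripper_width: 12.8
grasp_force: 0.0
clock: 12.9
position: [600.4, -215.8, 45.3]
ee_rot: [0.998, -0.067, -0.0, 0.0]
contact_force: [-0.2, 0.4, 0.4]
gripper_width: 7.8
grasp_force: 0.0
clock: 13.9
position: [540.8, -207.8, 45.6]
ee_rot: [0.998, -0.067, 0.0, 0.0]
contact_force: [1.6, 0.2, 0.4]
gripper_width: 7.9
grasp_force: 0.3
clock: 14.7
position: [513.0, -204.1, 45.4]
ee_rot: [0.998, -0.067, -0.0, -0.0]
contact_force: [1.0, 0.5, -0.7]
gripper_width: 7.9
grasp_force: 0.0
row [ -15.   -30.  -174.5] 0 0 0.0 dist 178.0
clock: 15.4
position: [501.7, -172.2, 218.5]
ee_rot: [0.998, -0.067, -0.001, -0.0]
contact_force: [0.1, -0.4, -0.5]
gripper_width: 8.2
grasp_force: 0.0
green ctr [151.4  47.9] ang 4.4 size 92.5 34.5 front [104.   44.2] rear [198.8  51.5] px [244. 130.]
orange ctr [ 27.4 -52. ] ang 0.7 size 92.0 35.1 front [-20.1 -52.6] rear [ 74.9 -51.4] px [357. 266.]
cream ctr [20.2 -0.9] ang -0.7 size 92.6 34.7 front [-27.3  -0.3] rear [67.7 -1.5] px [304. 272.]
brass [[21.1, -25.4], [21.6, 74.1], [21.1, 24.0], [20.6, -75.3]]
```

Orange is in its lane with about 7 mm still to go. I finish it slowly.

```bash
python3 go.py 100 -50 60; python3 go.py 100 -50 45.5; python3 go.py 83 -50 45.5
python3 -m jog '25 30 70 0 0 0;25 30 120 0 0 0;25 30 160 0 0 0;25 30 160 0 0 0;25 30 160 0 0 0'
python3 -m jog '0 0 10 0 0 0;0 0 14.5 0 0 0;0 0 14.5 0 0 0'
python3 -m jog '-4 0 0 0 0 0;-8 0 0 0 0 0;-10 0 0 0 0 0;-12 0 0 0 0 0;-14 0 0 0 0 0;-15 0 0 0 0 0;-16 0 0 0 0 0;-17 0 0 0 0 0;-17 0 0 0 0 0'
python3 go.py 75 -20 220
python3 -m jog '0 0 -45 0 0 0;0 0 -90 0 0 0;0 10 -135 0 0 0;-8 -30 -174.5 0 0 0;-8 -30 -174.5 0 0 0;-8 -30 -174.5 0 0 0;-8 -30 -174.5 0 0 0'
python3 look.py w7
```

```text
row [ 25.  30. 160.] 0 0 0.0 dist 165.0
row [ 0.   0.  14.5] 0 0 0.0 dist 14.0
row [-17.   0.   0.] 0 0 0.0 dist 17.0
clock: 15.95
position: [519.6, -205.9, 54.5]
ee_rot: [0.998, -0.068, -0.006, -0.0]
contact_force: [-0.7, 0.1, 0.2]
gripper_width: 7.9
grasp_force: 0.0
clock: 16.25
position: [523.4, -205.4, 45.7]
ee_rot: [0.998, -0.067, 0.0, -0.0]
contact_force: [0.5, 0.5, -0.0]
gripper_width: 7.9
grasp_force: 0.0
clock: 17.15
position: [506.6, -203.2, 45.6]
ee_rot: [0.998, -0.067, 0.0, 0.0]
contact_force: [1.0, 0.3, 0.4]
gripper_width: 8.0
grasp_force: 0.3
row [  -8.   -30.  -174.5] 0 0 0.0 dist 177.0
clock: 17.85
position: [501.6, -172.2, 218.6]
ee_rot: [0.998, -0.067, -0.001, -0.0]
contact_force: [-0.7, 0.2, -0.3]
gripper_width: 7.9
grasp_force: 0.0
green ctr [151.4  48. ] ang 4.5 size 92.5 34.6 front [104.1  44.3] rear [198.8  51.7] px [244. 130.]
orange ctr [ 23.4 -51.2] ang 0.7 size 86.4 35.3 front [-24.1 -51.7] rear [ 70.9 -50.6] px [356. 270.]
cream ctr [20.  -0.6] ang -0.1 size 92.8 34.7 front [-27.5  -0.6] rear [67.5 -0.7] px [304. 272.]
brass [[21.1, -25.4], [21.5, 74.3], [21.1, 24.3], [20.6, -75.3]]
```

```bash
cat > fr.py <<'E'
import sys; from h import *
k=sys.argv[1];f=np.load(f"pics/{k}c.npz");c=(f["arr_0"],f["arr_1"],f["arr_2"]);im=cv2.imread(f"pics/{k}.png");F=np.load("F.npy")
for n in ("green","orange","cream"):
    for b in blobs(im,n,150):
        s=S(ray(b[:,0],51,c),F);m=s.mean(0)
        if -40<m[0]<235 and abs(m[1])<90:
            yc=(s[:,1].min()+s[:,1].max())/2;q=s[abs(s[:,1]-yc)<12];a=q[q[:,0]<m[0]-30,0];r=q[q[:,0]>m[0]+30,0]
            print(n,"front",np.median(a).round(1),"rear",np.median(r).round(1),"y",s[:,1].min().round(1),s[:,1].max().round(1));break
E
python3 fr.py w6; python3 fr.py w7
python3 go.py 225 50 90; python3 go.py 225 50 45.5; python3 go.py 165 50 45.5
python3 -m jog '50 -23 40 0 0 0;85 -45 80 0 0 0;120 -65 120 0 0 0;150 -70 130 0 0 0;150 -70 130 0 0 0;150 -70 130 0 0 0'
python3 -m jog '0 0 20 0 0 0;0 0 38 0 0 0;0 0 44.5 0 0 0;0 0 44.5 0 0 0;0 0 44.5 0 0 0'
python3 -m jog '-6 0 0 0 0 0;-12 0 0 0 0 0;-18 0 0 0 0 0;-24 0 0 0 0 0;-30 0 0 0 0 0;-36 0 0 0 0 0;-42 0 0 0 0 0;-48 0 0 0 0 0;-54 0 0 0 0 0;-60 0 0 0 0 0'
python3 go.py 100 50 200
python3 -m jog '0 0 -45 0 0 0;0 0 -90 0 0 0;-30 0 -130 0 0 0;-65 0 -154.5 0 0 0;-65 0 -154.5 0 0 0;-65 0 -154.5 0 0 0'
python3 look.py w8; python3 fr.py w8
```

```text
green front 105.5 rear 197.3 y 27.5 68.1
orange front -3.0 rear 73.2 y -69.2 -33.9
cream front nan rear 65.5 y -18.1 16.7
green front 105.4 rear 197.3 y 27.5 68.2
orange front -3.1 rear 66.4 y -68.7 -33.1
cream front nan rear 66.4 y -18.1 16.7
row [150. -70. 130.] 0 0 0.0 dist 210.0
row [ 0.   0.  44.5] 0 0 0.0 dist 44.0
row [-60.   0.   0.] 0 0 0.0 dist 60.0
clock: 18.5
position: [659.8, -123.2, 85.4]
ee_rot: [0.998, -0.067, -0.004, 0.0]
contact_force: [-0.3, -0.5, -0.0]
gripper_width: 8.0
grasp_force: 0.0
clock: 19.0
position: [660.8, -123.5, 47.0]
ee_rot: [0.998, -0.067, 0.001, 0.0]
contact_force: [0.5, 0.4, 0.9]
gripper_width: 7.9
grasp_force: 0.0
clock: 20.0
position: [600.7, -114.9, 45.6]
ee_rot: [0.998, -0.067, 0.0, 0.0]
contact_force: [1.0, 1.1, 1.4]
gripper_width: 7.9
grasp_force: 0.3
row [ -65.     0.  -154.5] 0 0 0.0 dist 168.0
clock: 20.6
position: [536.0, -106.2, 200.7]
ee_rot: [0.998, -0.067, 0.001, -0.0]
contact_force: [0.9, -0.0, -0.2]
gripper_width: 7.6
grasp_force: 0.0
green ctr [98.9 52.8] ang -0.1 size 91.8 33.6 front [51.4 52.9] rear [146.4  52.7] px [322. 224.]
orange ctr [ 25.4 -49.5] ang 0.1 size 84.4 35.9 front [-22.1 -49.6] rear [ 72.9 -49.5] px [431. 300.]
cream ctr [25.4 -0.2] ang 0.4 size 82.5 34.2 front [-22.1  -0.5] rear [72.9  0.1] px [378. 300.]
brass [[21.4, -24.6], [21.2, -75.1], [33.2, 76.3], [32.8, 22.8]]
green front 53.0 rear 144.7 y 35.9 69.6
orange front -9.1 rear 66.6 y -67.5 -31.5
cream front -8.1 rear 66.6 y -17.5 17.0
  return _methods._mean(a, axis=axis, dtype=dtype,
  ret = ret.dtype.type(ret / rcount)
  return _methods._mean(a, axis=axis, dtype=dtype,
  ret = ret.dtype.type(ret / rcount)
```

Orange's rear edge now matches the cream bar's (66.6 vs 66.6 mm; the two are equally long). Green is straight at y = 52.8, so I nudge it to 50 and push it to the same final position.

```bash
python3 go.py 100 50 75;  python3 go.py 100 50 44
python3 -m jog '0 0 50 0 0 0;0 0 95 0 0 0;0 0 125 0 0 0;0 0 125 0 0 0;0 0 125 0 0 0' 66
python3 -m jog '0 0 14 0 0 0;0 0 24 0 0 0;0 0 31 0 0 0;0 0 31 0 0 0'
python3 -m jog '0 0 0 0 0 0;0 0 0 0 0 0;0 0 0 0 0 0;0 0 0 0 0 0;0 0 0 0 0 0' 38
python3 -m jog '0 0 0 0 0 0;0 0 0 0 0 0;0 0 0 0 0 0' 56
python3 -m jog '0 0 -35 0 0 0;0 0 -46 0 0 0;0 0 -46 0 0 0'
python3 go.py 100 50 90; python3 look.py w9; python3 go.py 178 50 90;python3 go.py 178 50 45.5;python3 go.py 83 50 45.5
```

```text
row [  0.   0. 125.] 0 0 0.0 dist 125.0
row [ 0.  0. 31.] 0 0 0.0 dist 31.0
clock: 21.15
position: [537.0, -106.6, 74.0]
ee_rot: [0.998, -0.067, -0.001, 0.001]
contact_force: [0.1, -0.8, 0.3]
gripper_width: 65.7
grasp_force: 0.0
clock: 21.55
position: [536.6, -106.4, 43.8]
ee_rot: [0.998, -0.067, -0.0, 0.0]
contact_force: [-0.2, 0.2, -0.6]
gripper_width: 65.7
grasp_force: 0.0
clock: 22.05
position: [537.0, -106.3, 44.3]
ee_rot: [0.998, -0.067, 0.0, -0.0]
contact_force: [0.6, 0.9, 0.1]
gripper_width: 38.0
grasp_force: 0.2
clock: 22.35
position: [536.5, -106.4, 43.9]
ee_rot: [0.998, -0.067, -0.0, 0.0]
contact_force: [-0.0, -0.3, -0.4]
gripper_width: 55.8
grasp_force: 0.0
clock: 22.65
position: [538.1, -106.3, 91.9]
ee_rot: [0.998, -0.067, 0.002, -0.0]
contact_force: [0.5, 0.6, 0.4]
gripper_width: 55.8
grasp_force: 0.0
row [  0.   0. -46.] 0 0 0.0 dist 46.0
green ctr [98.8 50.6] ang 0.0 size 91.9 34.0 front [51.3 50.6] rear [146.3  50.6] px [324. 268.]
orange ctr [ 57.1 -48.5] ang 88.3 size 36.1 21.1 front [ 55.7 -96. ] rear [58.6 -1. ] px [488. 338.]
cream ctr [38.1 12.2] ang -0.5 size 55.5 9.9 front [-9.4 12.6] rear [85.6 11.8] px [386. 364.]
brass [[21.5, 25.5], [21.8, 75.1]]
row [78. -0.  0.] 0 0 0.0 dist 78.0
row [ 0.   0.  44.5] 0 0 0.0 dist 44.0
row [-95.   0.   0.] 0 0 0.0 dist 95.0
```

```bash
python3 -m jog '45 0 0 0 0 0;78 0 0 0 0 0;78 0 0 0 0 0' 8
python3 -m jog '0 0 20 0 0 0;0 0 38 0 0 0;0 0 44.5 0 0 0;0 0 44.5 0 0 0;0 0 44.5 0 0 0'
python3 -m jog '-7 0 0 0 0 0;-14 0 0 0 0 0;-21 0 0 0 0 0;-28 0 0 0 0 0;-35 0 0 0 0 0;-42 0 0 0 0 0;-49 0 0 0 0 0;-56 0 0 0 0 0;-62 0 0 0 0 0;-68 0 0 0 0 0'
python3 -m jog '-5 0 0 0 0 0;-10 0 0 0 0 0;-14 0 0 0 0 0;-18 0 0 0 0 0;-21 0 0 0 0 0;-23 0 0 0 0 0;-25 0 0 0 0 0;-26 0 0 0 0 0;-27 0 0 0 0 0;-27 0 0 0 0 0' 
python3 go.py 55 0 230
python3 -m jog '0 0 -45 0 0 0;0 0 -90 0 0 0;0 10 -130 0 0 0;-15 30 -165 0 0 0;-28 50 -184.5 0 0 0;-28 50 -184.5 0 0 0;-28 50 -184.5 0 0 0'
python3 look.py w10; python3 fr.py w10 2>/dev/null
```

```text
clock: 23.0
position: [616.8, -117.1, 88.0]
ee_rot: [0.998, -0.067, 0.0, 0.0]
contact_force: [-1.0, 0.3, -0.1]
gripper_width: 12.6
grasp_force: 0.0
clock: 23.5
position: [613.7, -116.7, 45.3]
ee_rot: [0.998, -0.067, -0.0, 0.0]
contact_force: [-0.2, -1.0, 0.2]
gripper_width: 8.2
grasp_force: 0.0
clock: 24.5
position: [546.3, -107.6, 45.6]
ee_rot: [0.998, -0.067, 0.0, 0.0]
contact_force: [0.5, -0.8, 0.0]
gripper_width: 7.9
grasp_force: 0.3
clock: 25.5
position: [519.6, -104.0, 45.4]
ee_rot: [0.998, -0.067, -0.0, -0.0]
contact_force: [0.2, -0.4, 0.5]
gripper_width: 7.9
grasp_force: 0.1
row [ -28.    50.  -184.5] 0 0 0.0 dist 193.0
clock: 26.2
position: [485.0, -149.9, 229.9]
ee_rot: [0.998, -0.067, 0.0, -0.0]
contact_force: [-0.1, 0.7, -1.1]
gripper_width: 7.5
grasp_force: 0.0
green ctr [19.3 50. ] ang -0.1 size 91.4 33.9 front [-28.2  50.1] rear [66.8 49.8] px [273. 251.]
orange ctr [ 20.4 -50.2] ang 0.3 size 91.3 35.5 front [-27.1 -50.4] rear [ 67.9 -49.9] px [376. 250.]
cream ctr [17.4  0.1] ang -0.0 size 89.6 35.4 front [-30.1   0.1] rear [64.9  0.1] px [325. 253.]
brass [[20.7, 25.1], [21.2, 74.5], [20.8, -24.6], [20.2, -74.7]]
green front -26.3 rear 65.0 y 32.9 66.9
orange front -25.2 rear 66.0 y -68.0 -32.3
cream front -24.1 rear 51.4 y -17.6 17.8
```

View pics/w10.png

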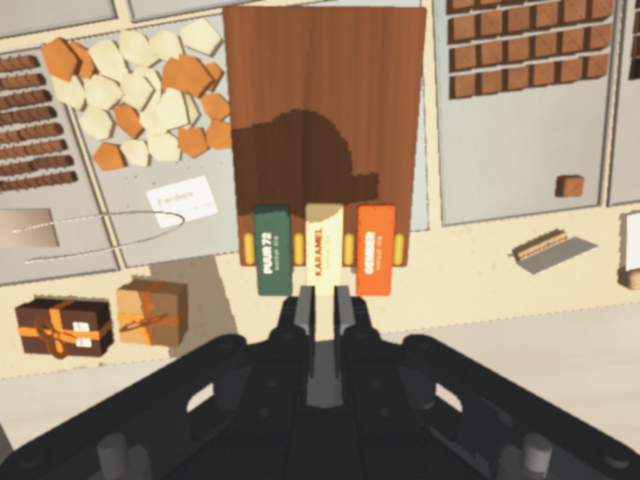

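All three bars lie parallel in their lanes at (273,251), (325,250) and (376,250), with their rears all at row 205. I take one last precise check with the fingers clear of the front ends.

```bash
python3 go.py 15 0 230
python3 -m jog '-40 0 0 0 0 0;-40 0 0 0 0 0;-40 0 0 0 0 0;-40 0 0 0 0 0' 60
python3 look.py w11
python3 - <<'E'
from h import *
f=np.load("pics/w11c.npz");c=(f["arr_0"],f["arr_1"],f["arr_2"]);F=np.load("F.npy");im=cv2.imread("pics/w11.png")
K,R,t=c;cs,sn=np.cos(F[2]),np.sin(F[2])
xs=np.arange(-50,100,.5);ys=np.arange(-75,75,.5)   # rectify the z=51 plane at 0.5 mm/px
X,Y=np.meshgrid(xs,ys,indexing="ij");W=np.stack([F[0]+cs*X-sn*Y,F[1]+sn*X+cs*Y,0*X+51],-1).reshape(-1,3)
p=cv2.projectPoints(W,cv2.Rodrigues(R)[0],t,K,None)[0].reshape(*X.shape,2).astype(np.float32)
r=cv2.remap(im,p[...,0],p[...,1],cv2.INTER_LINEAR)
L=cv2.cvtColor(r,cv2.COLOR_BGR2LAB).astype(float)
for n,y in(("green",50),("cream",0),("orange",-50)):
    prof=np.median(L[:,(ys>y-13)&(ys<y+13)],axis=1);g=np.linalg.norm(cv2.GaussianBlur(np.gradient(prof,axis=0),(1,7),0),axis=1)
    a=(xs<-15);b=(xs>52);print(n,"front",xs[a][g[a].argmax()],"rear",xs[b][g[b].argmax()])
cv2.imwrite("pics/rect11.png",cv2.resize(r[::-1,::-1],None,fx=2,fy=2))
E
```

```text
row [-40.   0.   0.] 0 0 0.0 dist 40.0
clock: 26.65
position: [446.4, -144.2, 229.4]
ee_rot: [0.998, -0.066, -0.001, 0.0]
contact_force: [-0.8, -0.4, 0.9]
gripper_width: 60.2
grasp_force: 0.0
green ctr [19.7 49.9] ang 0.1 size 91.4 34.2 front [-27.8  49.8] rear [67.2 50. ] px [272. 212.]
orange ctr [ 20.7 -50.5] ang 0.2 size 91.2 35.7 front [-26.8 -50.7] rear [ 68.2 -50.4] px [378. 211.]
cream ctr [-2.2 -0.3] ang -0.7 size 50.0 35.0 front [-49.7   0.3] rear [45.3 -1. ] px [325. 236.]
brass [[21.7, 74.5], [20.9, -24.8], [21.3, 24.9], [20.4, -75.1]]
green front -27.0 rear 67.5
cream front -26.0 rear 68.5
orange front -27.0 rear 67.0
```

View pics/rect11.png

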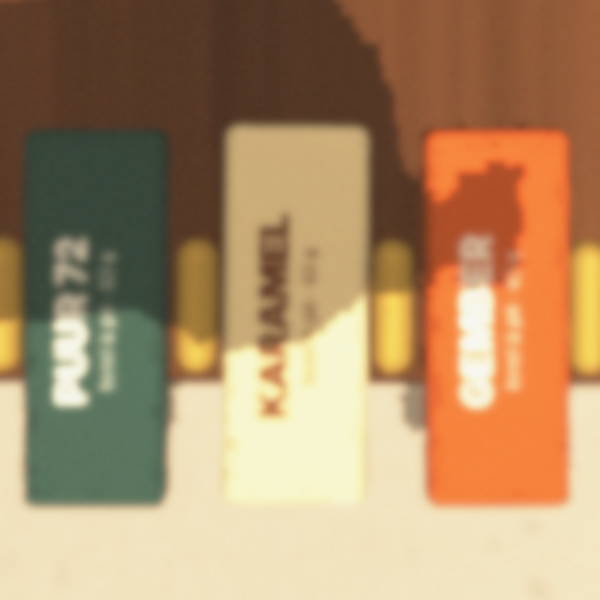

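The flattened top view shows all three bars straight between their dividers. Their front ends are level near row 503, within about 1 mm of the cream bar. I'm handing in.

```bash
python3 -c "
from bench import arm; print(arm.job_done())"
```

```text
the job is handed in; nothing more can be done
None
```

The green and orange bars now lie straight in their outer lanes, their front ends sticking out within about 1 mm of the cream bar's; nothing was lifted, though the fingers briefly closed on orange while straightening it, and the job is handed in at about 27 s.

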